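# Shut the loft vent flap with the hook pole

## Robot

A 6-joint arm with a two-finger parallel gripper is mounted at the origin on the work surface. World frame = base frame: x ahead of the robot, y to its left, z up, the work surface at z = 0. Lengths are in m, angles in rad, forces in N, time in s.
With the tool pointing down it reaches from about 0.3 to 0.875 m from the base axis. Payload 6.4 kg.
Tool frame: the origin (TCP) lies at the very end of the fingers, on their centre line; the grasp point (between the pads) lies 19 mm behind it; z points along the fingers, y is the line along which they close (so a half turn about z gives the same grasp; the last joint's range is limited). The gripper opens to 85 mm and grips with 20 to 120 N. Pads are 22 mm wide; open, the fingers measure 114 mm over their backs; the gripper's body (76 mm by 85 mm) begins 54 mm behind the grasp point. The pads swing forward as they close: fully open they stand 13 mm farther back than shut.
Start: joints at [-0.206, 0.181, 1.607, -0, 1.354, -0.206], TCP at [0.575, 0, 0.231] pointing down, gripper open.
Joint ranges: [-2.99, 2.99], [-0.89, 2.07], [0.3, 2.58], [-1.14, 4.28], [0, 2.63], [-3.12, 3.12]. Speed limits (rad/s): [2.57, 2.57, 3.01, 3.14, 3.14, 3.14].

## Interface

Orientations are given as a unit quaternion [w, x, y, z].
In Python, from bench import ctrl gives the robot as it stands.
- The arm moves only by the tool jog_arm, never from a script. Its argument "series" is a list that holds one entry, the list of rows, each a list of 7 numbers: the shift along the tool's x, y, z in mm, then the turn, a rotation vector about the tool's x, y, z in rad, then the finger opening in mm, from 0 to 85.4. In form: [[[tx, ty, tz, rx, ry, rz, gripper], ...]]. A call has exactly 10 rows; each row shifts and turns the commanded pose from where the row before left it, along the tool's axes as they then stand; what a row does not reach is not made up. A row lasts 1/10 s, in which the tool goes at most 50 mm and 8.59 degrees, less where a joint would pass 70% of its speed; a pose out of reach is approached as far as the arm can. A call with a gripper value outside its range is refused whole. The fingers move at their own pace and stop on an object; the grip force is fixed at half the most. Time passes only in rows, so rows that do not move let the fingers close, or fill a call up. It gives the time, the measured TCP pose, the force, the opening and the grip force at its end, in the units of the state.
- ctrl.get_obs(): the state, without advancing time (a new reading comes with each control period).
- ctrl.camera(name): name is "scene" or "side" or "wrist"; returns a dict with "frame" (400x640x3 uint8, blue, green, red), "z_map" (400x640 float32, m along the optical axis (not along the pixel's ray), 0 where there is no reading), "fx", "fy", "cx", "cy" (pixels), "xyz" and "rotation" of the camera in the world. Camera axes: x right, y down, z forward; pixel columns grow to the right and rows downward; lengths in m; the calibration is good to about 2 mm. A picture is of the moment at which its call begins.
- ctrl.hand_in(): hands the job in; it is judged then, once.
The state is a dict: "time_s": time; "q": joint angles; "dq": joint speeds; "joint_efforts": joint torques, N m; "eef_pos": TCP position; "eef_rot": TCP orientation; "wrist_force": force on the tool from outside, world axes, zero at the start; "torque": the same for the moment, N m; "opening": opening from 0.0 (shut) to 1.0 (fully open); "grasp_force": force on a finger pad.
Only numpy, scipy, OpenCV 4.12 (cv2) and the standard library are available. Lean on these libraries where they do the work, as an engineer would, in place of code of your own. Each camera call takes 0.05 s, during which the arm holds its last target. There are 200 camera calls.

## Task

Take the hook pole from its fork rest, put its prong through the ring eye on the open flap of the vent box and swing the flap fully shut until the roller catch holds it, with the prong still in the eye. Go gently: never put 10 N or more on the vent box with the pole, and keep the gripper and arm off the vent box. Then unhook the pole and lay it back in its forks as you found it, leaving the other things on the table alone.

Things in the scene. Friction and masses are not known exactly. Their poses are not given: they have to be found in the camera images.
- vent: Grey sheet-metal vent box, 130 deep (x) x 180 wide (y) x 163 high, fixed; turned about the vertical. Origin: on the underside; the front face (towards the robot) is at x = -55, the back at x = +75, in its own frame; z up, y along the hinge. It carries the flap (hinge axis at x = +50, z = 168), which covers its top when shut.
- flap (a joint): Angle of the flap (rad): 0 = fully shut (level, a hard stop), about 1.57 = straight up. A stiff hinge (about 0.18 N m, flap 0.2 kg) keeps it where it is left. From about 0.09 rad a sprung roller catch resists: about 3 to 6 N is needed at the eye, until about 0.025 rad; past that the catch draws the flap home and holds it.
- flap_hinge (a point): Point on the flap's hinge axis, half way along it. Axes of the flap: x from the free edge to the hinge, y along the hinge axis, z out of the flap's outer (upper when shut) face. The flap is 6 thick, 172 wide, and reaches 105 from the hinge axis to its free edge.
- flap_edge (a point): Middle of the flap's free edge, in its mid plane; axes as flap_hinge. From here a steel ring eye on a straight shank stands out along -x: hole diameter 14, wire 6, outer diameter 26, hole axis along y, centre at y = 0, z = 0. It is screwed in by an unknown amount, fixed during a run: the hole's centre is 23 to 37 from this point; find it by feel or sight.
- pole: Hook pole, about 0.2 kg: square aluminium rod 12 x 12, from x = -129 to +156, with a grippy rubber sleeve 110 long and 24 x 24 round its middle, a black end block 20 x 20 at the tail, and a side prong at the tip. Origin: on the rod's axis, in the middle of the sleeve; x along the rod to the tip, y in the prong's direction, z up as it lies.
- hook (a point): Middle of the free part of the pole's prong, at (150, 18, 0) in the pole's frame. The prong is a round steel pin of diameter 8 with a flat end, pointing along the pole's +y; it leaves the rod's side at y = 6 and ends at y = 34. Axes as pole.
- rest: Fork rest, fixed: wooden foot 220 x 70 x 12 with two black forks at x = -90 and +90. Origin: centre of the underside. The rod lies along its x axis on the fork floors, 50 above the table (axis 56), tip to +x and prong to +y; the forks' slots are 21 wide at the floor, widening upward, tops at 67.
- driver: Bystander: screwdriver, 190 long, lying. Origin: on it; leave it where it is.
- tape: Bystander: roll of tape lying flat, diameter 90, 19 high. Origin: underside; leave it where it is.
- jar: Bystander: small closed jar, diameter 60, 80 high. Origin: underside; leave it where it is.
- carton: Bystander: cardboard carton 90 x 60 x 50. Origin: underside; leave it where it is.
- mug: Bystander: mug, diameter 80, 90 high, handle to the side. Origin: underside; leave it where it is.
- blank: Bystander: flat steel blanking strip 44 x 130 x 12. Origin: underside; leave it where it is.
There are look-alikes about, which are no part of the job. What is shaped like the rest but purple is not meant.

How it is judged:
On the way, in this order (a step that is already met when the one before it is completed fails the run):
1. the prong is through the ring eye (x of hook in the frame of flap_edge between -0.04 and -0.0195 m and z of hook in the frame of flap_edge between -0.0065 and 0.0065 m and y of hook in the frame of flap_edge between -0.011 and 0.011 m), for 0.1 s.
2. the flap is shut, with the prong still in the eye (all of step 1 and value of joint flap below 0.02 rad), for 0.1 s.
At the end, for the whole second after the job is handed in: The flap is shut and held by its catch (within 0.02 rad), and the pole lies at rest and level in both forks of its rest, tip and prong the same way as at the start, let go (value of joint flap below 0.02 rad and x of pole in the frame of rest between -0.03 and 0.03 m and y of pole in the frame of rest between -0.009 and 0.009 m and z of pole in the frame of rest between 0.05 and 0.062 m and y of hook in the frame of rest between 0.004 and 0.032 m and x of hook in the frame of rest above 0.1 m and angle between pole's own z axis and vertical below 0.08 rad and linear speed of pole below 0.02 m/s); the robot touches nothing.
It fails at once if the pole puts 10 N or more on the vent box or its flap (contact force between pole and vent above 10 N).
It fails at once if the gripper or arm touches the vent box or its flap (contact force between any of the fingers, the arm and vent above 1 N).
It fails at once if a bystander is moved by more than 30 mm (distance of any of driver, tape, jar, carton, mug, blank from where it was at the start of the episode above 0.03 m).
It also fails if it takes over 72 s, if anything falls off the work surface, if the arm or the gripper's body presses on something with over 40 N, if the wrist force passes 120 N, or if a joint passes its speed limit or range.

## Working session

There is one attempt and no reset: what is moved stays moved. The work goes in short steps, Python scripts to look and compute and a tool call to move; the robot and the scene stay as the last step left them, time stands still between calls to the robot, and variables do not carry over. Pictures are saved under pics/ and viewed, at most 11 in all, crops included, and the job is handed in when it is done.

Besides the shell and the picture viewer there is one more tool, called after "Request:" as name([rows], argument=value, ...), one row to a line, values as JSON. jog_arm: Moves the arm, as the interface text tells. Its arguments: {"type":"object","properties":{"series":{"type":"array"}},"required":["series"]}

```bash
mkdir -p pics; ls; cat > h.py <<'E'
import numpy as np, cv2
from bench import ctrl
def snap(name):
    c=ctrl.camera(name); np.savez(f'pics/{name}.npz',**{k:np.asarray(v) for k,v in c.items()}); return c
def load(name): return dict(np.load(f'pics/{name}.npz'))
def cloud(c):
    z=c['z_map']; v,u=np.mgrid[:z.shape[0],:z.shape[1]]
    P=np.stack([(u-c['cx'])*z/c['fx'],(v-c['cy'])*z/c['fy'],z],-1)
    R=np.asarray(c['rotation']); 
    if R.shape!=(3,3):
        from scipy.spatial.transform import Rotation as Ro
        R=Ro.from_quat(R[[1,2,3,0]]).as_matrix()
    return P@R.T+c['xyz']
E
python3 - <<'E'
from h import *
o=ctrl.get_obs(); print(o)
for n in ['scene','side']:
    c=snap(n); print(n,c['fx'],c['cx'],c['cy'],c['xyz'],c['rotation'])
    cv2.imwrite(f'pics/{n}.png',cv2.resize(c['frame'],(800,500)))
E
```

```text
pics
{'time_s': 0.0, 'q': array([-2.06251853e-01,  1.81548561e-01,  1.60801463e+00,  2.79989199e-06,
        1.35381366e+00, -2.06251430e-01]), 'dq': array([ 1.46991463e-05, -7.64707291e-06, -1.36502770e-03, -4.11757443e-04,
        2.96025203e-04,  7.40571812e-05]), 'joint_efforts': array([ 3.41415571e-04, -4.44869328e+01, -3.51340663e+01, -2.51131587e-04,
        9.11703974e-03,  3.43231875e-05]), 'eef_pos': array([5.74439367e-01, 1.63379682e-04, 2.30376734e-01]), 'eef_rot': array([-7.47373085e-04,  7.07106864e-01,  7.07106136e-01, -4.87110935e-04]), 'wrist_force': array([0.14747062, 0.22643095, 0.18430641]), 'torque': array([ 0.00979173, -0.05334207, -0.02746077]), 'grasp_force': 0.0, 'opening': 0.9997550117708985}
scene 463.94312515365306 306.448486727227 200.92827568298327 [1.27556414 0.03979406 1.20942359] [-0.22268668  0.6761181   0.66366163 -0.22984386]
side 417.524779664535 315.5112104421098 197.30024804263275 [0.2798069  0.96630943 0.70924894] [ 0.03712096 -0.09295993  0.8702516  -0.48233043]
```

View pics/scene.png

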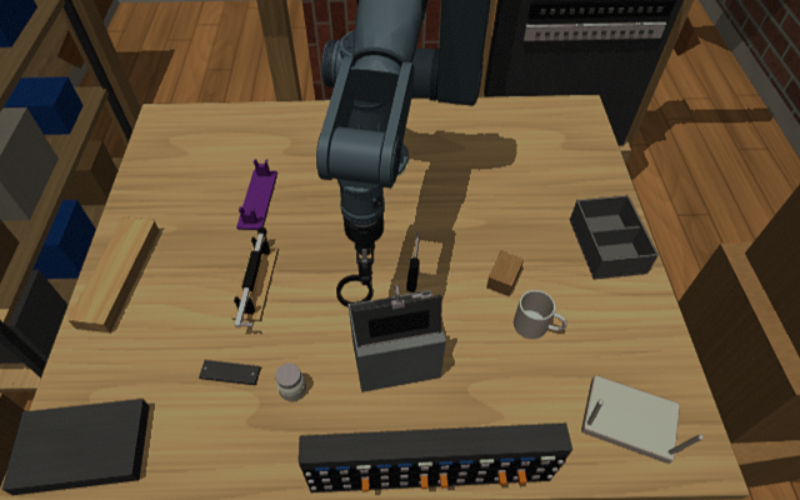

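View pics/side.png

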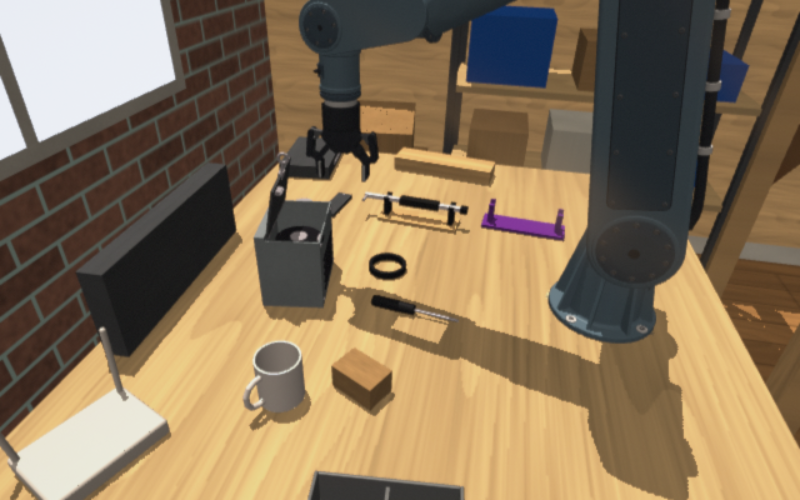

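```bash
cat >> h.py <<'E'
def crop(c,u0,v0,w,h,k):
    im=cv2.resize(c['frame'][v0:v0+h,u0:u0+w],None,fx=k,fy=k,interpolation=cv2.INTER_CUBIC)
    for i in range(0,w,10): cv2.putText(im,str(u0+i),(i*k,8),0,0.3,(0,255,255)); cv2.line(im,(i*k,8),(i*k,14),(0,255,255))
    for i in range(10,h,10): cv2.putText(im,str(v0+i),(0,i*k+4),0,0.3,(0,255,255))
    return im
E
python3 - <<'E'
from h import *
s,d=load('scene'),load('side')
can=np.zeros((600,800,3),np.uint8)
def put(im,x,y): can[y:y+im.shape[0],x:x+im.shape[1]]=im
put(crop(s,180,178,50,90,6),0,0)
put(crop(s,275,225,85,95,5),305,0)
put(crop(d,205,115,55,75,5)[:, :],0,0) if 0 else None
cv2.imwrite('pics/c1.png',can)
can2=np.zeros((600,800,3),np.uint8)
can=can2
put(crop(d,200,115,75,130,4),0,0); put(crop(d,285,150,98,40,5),305,0)
cv2.imwrite('pics/c2.png',can2)
P=cloud(s); Q=cloud(d)
for n,A,pts in [('scene',P,[(188,256),(201,222),(210,190),(318,232),(282,246),(352,242),(285,268),(353,258),(285,310),(354,300)]),('side',Q,[(226,127),(225,150),(210,188),(262,190),(340,163),(300,157)])]:
    for u,v in pts: print(n,u,v,A[v,u].round(4))
# sleeve/rod points
m=(P[...,1]<-0.15)&(P[...,1]>-0.4)&(P[...,2]>0.045)&(P[...,2]<0.085)&(P[...,0]>0.3)&(P[...,0]<0.75)
v,u=np.nonzero(m); print(len(v)); 
for a,b in sorted(zip(v,u))[::6]: print(a,b,P[a,b].round(3),s['frame'][a,b])
E
```

```text
scene 188 256 [ 0.593  -0.3066  0.0663]
scene 201 222 [ 0.4748 -0.2844  0.0652]
scene 210 190 [ 0.3444 -0.2736  0.056 ]
scene 318 232 [0.683  0.0608 0.3131]
scene 282 246 [ 0.6174 -0.033   0.1495]
scene 352 242 [0.6747 0.1437 0.2539]
scene 285 268 [ 0.7143 -0.0207  0.2032]
scene 353 258 [5.716e-01 1.701e-01 3.000e-04]
scene 285 310 [ 0.732  -0.0312 -0.003 ]
scene 354 300 [ 0.7055  0.1633 -0.0037]
side 226 127 [ 0.9297 -0.5125  0.0438]
side 225 150 [0.6643 0.1102 0.2637]
side 210 188 [0.6983 0.1451 0.1721]
side 262 190 [0.606  0.0222 0.1074]
side 340 163 [ 0.4298 -0.2748  0.064 ]
side 300 157 [ 0.5724 -0.2959  0.0585]
953
181 207 [ 0.316 -0.284  0.067] [80 30 68]
182 209 [ 0.318 -0.278  0.064] [31 16 24]
183 208 [ 0.327 -0.279  0.07 ] [ 9 11 11]
184 207 [ 0.327 -0.283  0.066] [13 13 13]
184 213 [ 0.319 -0.267  0.056] [ 52  82 102]
185 211 [ 0.332 -0.27   0.066] [5 3 2]
186 209 [ 0.334 -0.277  0.064] [47 50 48]
187 208 [ 0.337 -0.28   0.063] [131 137 134]
188 208 [ 0.343 -0.279  0.065] [161 170 165]
189 203 [ 0.349 -0.293  0.067] [ 53  82 104]
190 201 [ 0.352 -0.299  0.067] [47 69 86]

[... 5683 characters left out ...]
37 -0.156  0.083] [118 121 131]
300 224 [ 0.738 -0.188  0.08 ] [117 122 131]
300 231 [ 0.739 -0.169  0.081] [116 119 128]
300 237 [ 0.738 -0.154  0.079] [118 121 131]
301 225 [ 0.74  -0.185  0.079] [117 121 129]
301 231 [ 0.742 -0.169  0.082] [117 120 130]
301 237 [ 0.741 -0.153  0.08 ] [120 123 132]
302 225 [ 0.744 -0.184  0.082] [118 121 130]
302 232 [ 0.744 -0.166  0.079] [117 122 130]
303 221 [ 0.746 -0.195  0.079] [109 111 119]
303 227 [ 0.747 -0.179  0.082] [120 123 133]
303 233 [ 0.748 -0.163  0.083] [119 123 132]
304 221 [ 0.737 -0.2    0.054] [ 99 107 118]
304 231 [ 0.75  -0.168  0.081] [116 120 129]
305 238 [ 0.749 -0.151  0.073] [38 40 43]
307 238 [ 0.749 -0.153  0.059] [71 80 82]
```

View pics/c1.png

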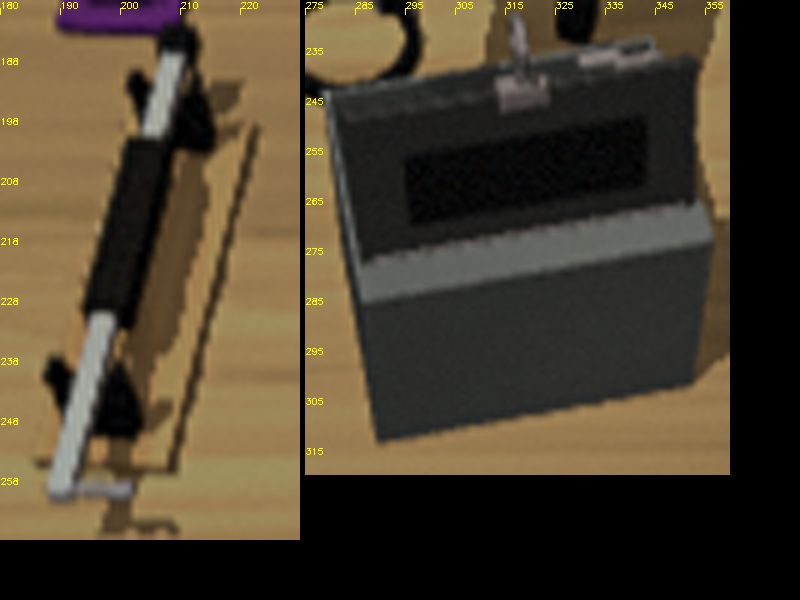

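View pics/c2.png

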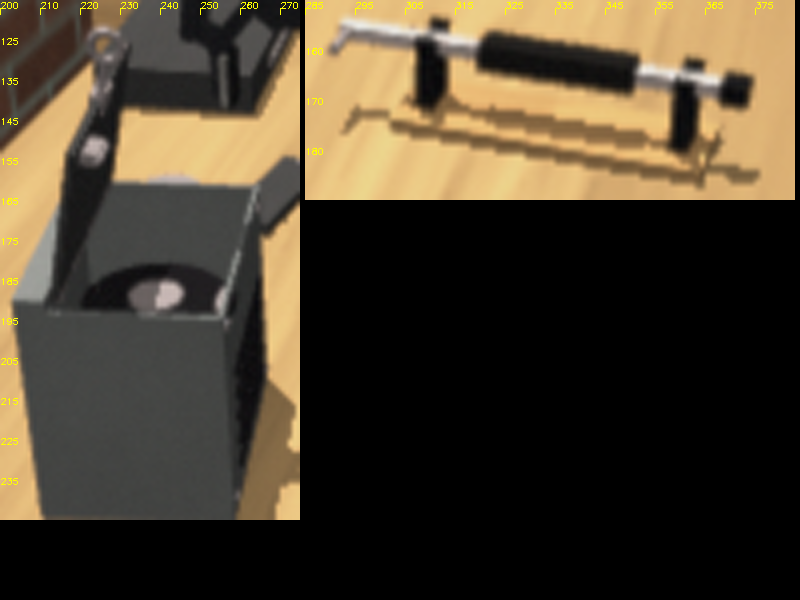

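```bash
cat >> h.py <<'E'
from scipy.spatial.transform import Rotation as Ro
from scipy.optimize import least_squares
def Rc(c): return Ro.from_quat(np.asarray(c['rotation'])[[1,2,3,0]]).as_matrix()
def proj(c,p):
    q=(np.atleast_2d(p)-c['xyz'])@Rc(c); return np.stack([c['fx']*q[:,0]/q[:,2]+c['cx'],c['fy']*q[:,1]/q[:,2]+c['cy']],-1)
def ray(c,u,v):
    d=Rc(c)@np.array([(u-c['cx'])/c['fx'],(v-c['cy'])/c['fy'],1]); return np.asarray(c['xyz']),d/np.linalg.norm(d)
def pose(p): 
    c,s=np.cos(p[2]),np.sin(p[2]); return np.array([[c,-s,0],[s,c,0],[0,0,1]]),np.array([p[0],p[1],0])
E
python3 - <<'E'
from h import *
s,d=load('scene'),load('side')
S=[((75,-90,163),(286.4,285.4)),((75,90,163),(356.4,273)),((75,-90,0),(289.4,313)),((75,90,0),(353,301))]
D=[((75,90,163),(203,189.5)),((-55,90,163),(256.2,194.5)),((-55,-90,163),(265.5,161.2)),((75,90,0),(210.5,244.5))]
def res(p):
    R,t=pose(p); f=lambda L,c:(proj(c,np.array([a for a,_ in L])/1e3@R.T+t)-np.array([b for _,b in L])).ravel()
    return np.r_[f(S,s),f(D,d)]
r=least_squares(res,[.68,.06,.2],loss='soft_l1'); p=r.x; print('vent',p,res(p).reshape(-1,2).round(1).tolist())
R,t=pose(p)
for nm,c,u,v in [('side',d,226,126.3),('side',d,225.5,126),('scene',s,317.5,232)]:
    o,q=ray(c,u,v); o=R.T@(o-t); q=R.T@q; k=-o[1]/q[1]; e=o+k*q; h=e-[.05,0,.168]
    print(nm,(e*1e3).round(1),'rad',np.hypot(h[0],h[2])*1e3,'ang',np.arctan2(h[2],-h[0]))
for th in (1.45,1.6): 
  for y in (-86,86): e=np.array([50-105*np.cos(th),y,168+105*np.sin(th)])/1e3; print(th,y,proj(s,R@e+t),proj(d,R@e+t))
# pole line: corners measured; axis fit from top-surface sleeve pixels
P=cloud(s); g=s['frame'].astype(int).sum(-1)
m=(P[...,2]>.064)&(P[...,2]<.076)&(P[...,0]>.405)&(P[...,0]<.492)&(abs(P[...,1]+.288)<.03)&(g<75)
q=P[m]; k=np.polyfit(q[:,0],q[:,1],1); print('sleeve',k,q[:,2].mean(),np.ptp(q[:,1]-np.polyval(k,q[:,0])))
# rest/pole fit from pixels: tip end top, prong end, tail, sleeve ends
w=ctrl.camera('wrist'); o=ctrl.get_obs()
Rt=Ro.from_quat(o['eef_rot'][[1,2,3,0]]).as_matrix(); print('cam in tool',Rt.T@(w['xyz']-o['eef_pos']),(Rt.T@Rc(w)).round(3).tolist(),w['fx'],w['cx'],w['cy'])
cv2.imwrite('pics/w0.png',w['frame'])
# pole pose LSQ
L=[(s,(156,-6,6),(187.7,259.2)),(s,(150,34,0),(201.5,259.3)),(s,(-55,-12,12),(200.3,201)),(s,(55,-12,12),(193.7,229.7)),(s,(55,12,12),(200.3,232)),(s,(-55,12,12),(207.7,203)),
 (d,(156,6,6),(291.5,155.5)),(d,(55,12,12),(320,157.5)),(d,(-55,12,12),(351,162.5)),(d,(-55,12,-12),(351.5,168)),(d,(150,34,0),(291.5,159.8))]
def rp(p):
    R,t=pose(p); t=t+[0,0,.056]
    return np.concatenate([proj(c,R@(np.array(a)/1e3)+t)[0]-b for c,a,b in L])
r=least_squares(rp,[.45,-.287,-.1],loss='soft_l1'); print('pole',r.x,r.fun.reshape(-1,2).round(1).tolist())
E
```

```text
vent [0.65260152 0.05627441 0.17393777] [[-0.2, 0.4], [0.0, 0.3], [-0.3, -0.1], [-0.7, 0.2], [0.5, 3.6], [-0.1, 0.5], [-0.2, 0.3], [0.2, 0.5]]
side [ 25.4   0.  303.6] rad 137.77614430360745 ang 1.3914957963352546
side [ 26.6   0.  304.3] rad 138.31046382048606 ang 1.400789028522459
scene [ 21.4  -0.  299. ] rad 134.09827754841592 ang 1.3555044461501142
1.45 -86 [[283.010868   249.85204072]] [[229.22647501 124.67526377]]
1.45 86 [[354.04837182 237.77528017]] [[214.49662832 152.96522131]]
1.6 -86 [[284.04572446 255.37064489]] [[223.35989763 124.22895729]]
1.6 86 [[355.71121984 243.09708886]] [[207.7497305  152.45977424]]
sleeve [-0.09584936 -0.24365022] 0.06854595468921691 0.021682267400750854
cam in tool [ 0.0791384  -0.00049541 -0.1423892 ] [[-0.001, -0.952, -0.306], [1.0, -0.0, -0.001], [0.001, -0.306, 0.952]] 310.6561217142313 323.3027347867952 201.79057114770336
pole [ 0.44723281 -0.29011382 -0.07774865] [[-0.4, 0.4], [0.5, 0.2], [-0.5, -1.4], [-1.4, -0.8], [-0.0, -2.7], [-0.3, -3.1], [-0.2, -0.4], [-1.0, 1.0], [-0.2, 0.8], [-1.2, 1.7], [-1.1, 0.6]]
```

View pics/w0.png

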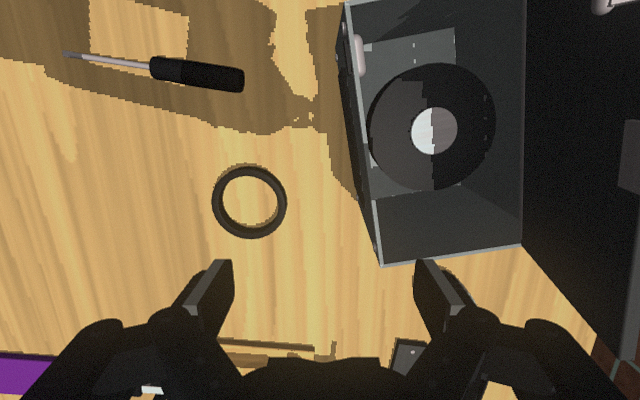

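Request:
jog_arm([
  [[-49,-14,5,0,0,0,85],[-49,-14,5,0,0,0,85],[-49,-14,5,0,0,0,85],[-49,-14,5,0,0,0,85],[-49,-14,5,0,0,0,85],[-48,-13,5,0,0,0,85],[0,0,0,0,0,0.14,85],[0,0,0,0,0,0.14,85],[0,0,0,0,0,0.14,85],[0,0,0,0,0,0.14,85]],
])

```text
time_s: 1.15
eef_pos: [0.4933, -0.2873, 0.2014]
eef_rot: [-0.0, 0.877, 0.481, -0.0]
wrist_force: [0.2, 0.2, 0.2]
opening: 0.995
grasp_force: 0.0
```

Request:
jog_arm([
  [[0,0,0,0,0,0.14,85],[0,0,0,0,0,0.14,85],[0,0,0,0,0,0.14,85],[0,0,0,0,0,0.14,85],[0,0,0,0,0,0.14,85],[0,0,0,0,0,0.14,85],[0,0,0,0,0,0.14,85],[0,0,0,0,0,0.12,85],[0,0,0,0,0,0,85],[0,0,0,0,0,0,85]],
])

```text
time_s: 2.15
eef_pos: [0.4936, -0.2871, 0.2017]
eef_rot: [-0.0, 0.999, -0.043, -0.0]
wrist_force: [0.8, 0.3, -0.5]
opening: 0.989
grasp_force: 0.0
```

```bash
cat >> h.py <<'E'
def tool():
    o=ctrl.get_obs(); return o,Ro.from_quat(o['eef_rot'][[1,2,3,0]]).as_matrix(),o['eef_pos']
E
python3 - <<'E'
from h import *
w=snap('wrist'); o,R,p=tool(); print(o['time_s'],p,R.round(3).tolist(),o['q'])
cv2.imwrite('pics/w1.png',w['frame'])
P=cloud(w); print([P[v,u].round(4).tolist() for v,u in [(200,320),(150,320),(100,320),(250,320)]])
E
```

```text
2.2 [ 0.49356692 -0.28712254  0.20169766] [[0.996, -0.086, -0.0], [-0.086, -0.996, 0.0], [-0.0, -0.0, -1.0]] [-7.34670283e-01  1.99919618e-01  1.64646220e+00 -2.94853164e-06
  1.29558759e+00  9.22423492e-01]
[[0.4847, -0.2824, 0.0682], [0.5228, -0.2853, 0.0122], [0.5733, -0.2897, -0.0004], [0.4329, -0.2777, 0.0672]]
```

View pics/w1.png

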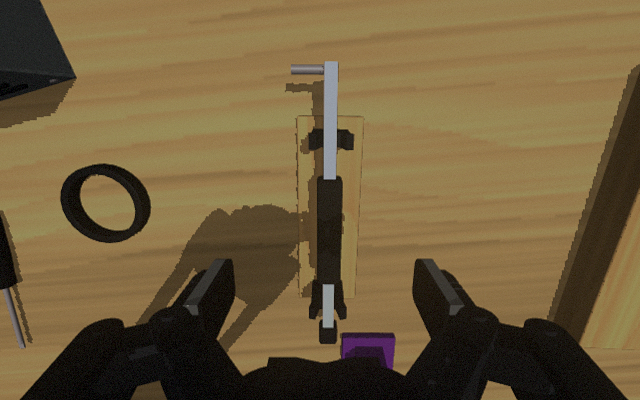

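```bash
python3 - <<'E'
from h import *
w=load('wrist')
def at(u,v,z):
    o,q=ray(w,u,v); return o+q*(z-o[2])/q[2]
for n,u,v,z in [('tip',331.5,62,.062),('sleeve f',329.5,178,.068),('sleeve b',329,283,.068),('tail',328,342,.066),('prong end',291,70,.060),('rest front L',297,116,.012),('rest front R',363,117,.012)]: print(n,at(u,v,z).round(4))
a=at(331.5,62,.062)[:2];b=at(329,283,.068)[:2]; q=a-b; y=np.arctan2(q[1],q[0]); x=q/np.hypot(*q)
O=(a-.156*x+b+.055*x)/2; g=O+.044*x; print('yaw',y,'len',np.hypot(*q),'orig',O,'grasp44',g)
o,R,p=tool(); print('delta tool mm',(R.T@(np.r_[g,.037]-p)*1e3).round(1),'rz',-(y-np.arctan2(R[1,0],R[0,0])))
E
```

```text
tip [ 0.602  -0.3026  0.062 ]
sleeve f [ 0.5048 -0.2929  0.068 ]
sleeve b [ 0.3955 -0.2836  0.068 ]
tail [ 0.3201 -0.2764  0.066 ]
prong end [ 0.599 -0.268  0.06 ]
rest front L [ 0.5596 -0.2648  0.012 ]
rest front R [ 0.5527 -0.3326  0.012 ]
yaw -0.09159468025041777 len 0.20739284325899476 orig [ 0.44846103 -0.28844728] grasp44 [ 0.49227658 -0.29247181]
delta tool mm [ -0.8   5.5 164.7] rz 0.005298068424477401
```

Request:
jog_arm([
  [[-0.8,5.5,40,0,0,0.005,85],[0,0,40,0,0,0,85],[0,0,40,0,0,0,85],[0,0,30,0,0,0,85],[0,0,14.5,0,0,0,85],[0,0,0,0,0,0,85],[0,0,0,0,0,0,60],[0,0,0,0,0,0,30],[0,0,0,0,0,0,10],[0,0,0,0,0,0,10]],
])

```text
time_s: 3.2
eef_pos: [0.4931, -0.2932, 0.0387]
eef_rot: [0.001, 0.999, -0.047, 0.001]
wrist_force: [-0.2, 0.4, -0.2]
opening: 0.325
grasp_force: 0.0
```

Request:
jog_arm([
  [[0,0,0,0,0,0,10],[0,0,0,0,0,0,10],[0,0,0,0,0,0,10],[0,0,0,0,0,0,10],[0,0,0,0,0,0,10],[0,0,0,0,0,0,10],[0,0,-4,0,0,0,10],[0,0,-8,0,0,0,10],[0,0,-8,0,0,0,10],[0,0,0,0,0,0,10]],
])

```text
time_s: 4.2
eef_pos: [0.4932, -0.2933, 0.0589]
eef_rot: [0.001, 0.999, -0.047, 0.001]
wrist_force: [0.5, -0.6, -1.7]
opening: 0.268
grasp_force: 58.8
```

Request:
jog_arm([
  [[0,0,-30,0,0,0,10],[0,0,-45,0,0,0,10],[0,0,-45,0,0,0,10],[0,0,-30,0,0,0,10],[11,-44,-13,0,0,0,10],[11,-44,-13,0,0,0,10],[11,-44,-13,0,0,0,10],[11,-44,-13,0,0,0,10],[11,-44,-13,0,0,0,10],[11,-44,-10,0,0,0,10]],
])

```text
time_s: 5.2
eef_pos: [0.5833, -0.0343, 0.2833]
eef_rot: [0.0, 0.999, -0.047, 0.001]
wrist_force: [-0.5, -1.2, -1.6]
opening: 0.269
grasp_force: 59.5
```

Request:
jog_arm([
  [[0,0,0,0,0,-0.09,10],[0,0,0,0,0,-0.09,10],[0,0,0,0,0,-0.088,10],[0,0,0,0,0,0,10],[0,0,0,0,0,0,10],[0,0,0,0,0,0,10],[0,0,0,0,0,0,10],[0,0,0,0,0,0,10],[0,0,0,0,0,0,10],[0,0,0,0,0,0,10]],
])

```text
time_s: 6.2
eef_pos: [0.5829, -0.036, 0.2824]
eef_rot: [-0.0, 0.996, 0.087, 0.0]
wrist_force: [-0.6, -0.1, -2.1]
opening: 0.268
grasp_force: 59.7
```

```bash
python3 - <<'E'
from h import *
w=snap('wrist'); d=snap('side'); o,R,p=tool(); print(o['time_s'],p,R.round(3).tolist(),o['wrist_force'])
can=np.zeros((600,800,3),np.uint8)
can[:250,:400]=cv2.resize(w['frame'],(400,250))
a=crop(w,200,0,160,80,5); can[200:600,:]=0; can[:200,:320]=cv2.resize(w['frame'],(320,200)); can[200:600,:800]=a
b=crop(d,205,110,80,33,6); can[:198,320:800]=b
cv2.imwrite('pics/c3.png',can)
E
```

```text
6.3 [ 0.58291438 -0.03603197  0.28238301] [[0.985, 0.173, -0.0], [0.173, -0.985, 0.0], [-0.0, -0.0, -1.0]] [ 0.59693489 -0.18943603 -1.5218977 ]
```

View pics/c3.png

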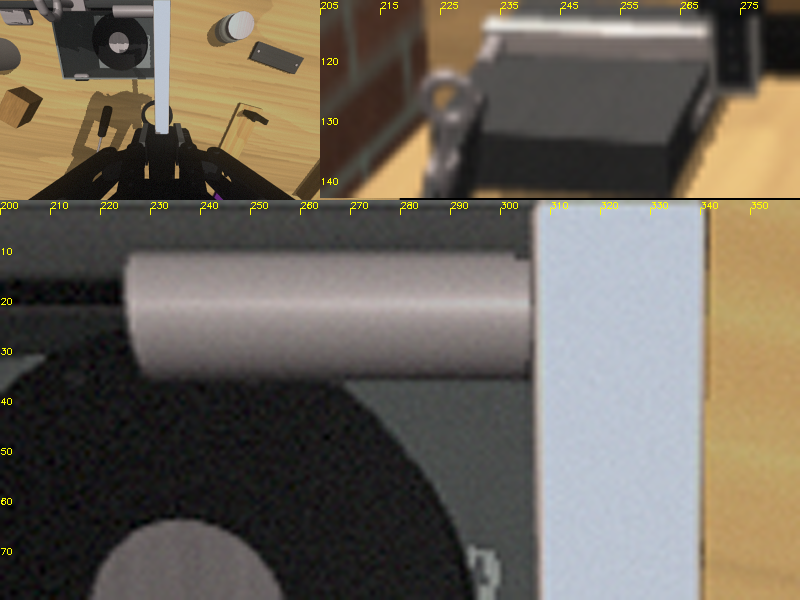

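```bash
python3 - <<'E'
from h import *
w=load('wrist'); d=load('side'); can=np.zeros((600,800,3),np.uint8)
can[:320]=crop(w,40,0,200,80,4); can[320:600,:480]=crop(d,205,108,60,35,8)[:280]
cv2.imwrite('pics/c4.png',can)
P=cloud(w); Rv,t=pose([0.65260152,0.05627441,0.17393777])
V=(P-t)@Rv
for v in range(2,44,4): print(v,[(u,*(V[v,u]*1e3).round(0).astype(int)) for u in range(84,140,6)])
E
```

```text
2 [(84, np.int64(23), np.int64(-3), np.int64(312)), (90, np.int64(34), np.int64(22), np.int64(271)), (96, np.int64(34), np.int64(20), np.int64(271)), (102, np.int64(34), np.int64(17), np.int64(271)), (108, np.int64(28), np.int64(-1), np.int64(297)), (114, np.int64(28), np.int64(-2), np.int64(295)), (120, np.int64(29), np.int64(-2), np.int64(292)), (126, np.int64(30), np.int64(-2), np.int64(288)), (132, np.int64(31), np.int64(-2), np.int64(284)), (138, np.int64(32), np.int64(-2), np.int64(279))]
6 [(84, np.int64(22), np.int64(-2), np.int64(312)), (90, np.int64(23), np.int64(-2), np.int64(310)), (96, np.int64(33), np.int64(21), np.int64(271)), (102, np.int64(33), np.int64(17), np.int64(272)), (108, np.int64(27), np.int64(1), np.int64(294)), (114, np.int64(27), np.int64(-2), np.int64(296)), (120, np.int64(27), np.int64(-2), np.int64(293)), (126, np.int64(28), np.int64(-3), np.int64(289)), (132, np.int64(29), np.int64(-3), np.int64(286)), (138, np.int64(31), np.int64(-3), np.int64(280))]
10 [(84, np.int64(21), np.int64(-2), np.int64(313)), (90, np.int64(22), np.int64(-3), np.int64(311)),
[... 3691 characters left out ...]
), (120, np.int64(16), np.int64(-2), np.int64(295)), (126, np.int64(45), np.int64(87), np.int64(135)), (132, np.int64(46), np.int64(88), np.int64(125)), (138, np.int64(48), np.int64(87), np.int64(117))]
42 [(84, np.int64(64), np.int64(217), np.int64(0)), (90, np.int64(64), np.int64(210), np.int64(-1)), (96, np.int64(64), np.int64(201), np.int64(2)), (102, np.int64(13), np.int64(0), np.int64(304)), (108, np.int64(14), np.int64(-1), np.int64(302)), (114, np.int64(14), np.int64(-1), np.int64(299)), (120, np.int64(40), np.int64(86), np.int64(146)), (126, np.int64(41), np.int64(87), np.int64(136)), (132, np.int64(43), np.int64(86), np.int64(128)), (138, np.int64(44), np.int64(86), np.int64(119))]
```

View pics/c4.png

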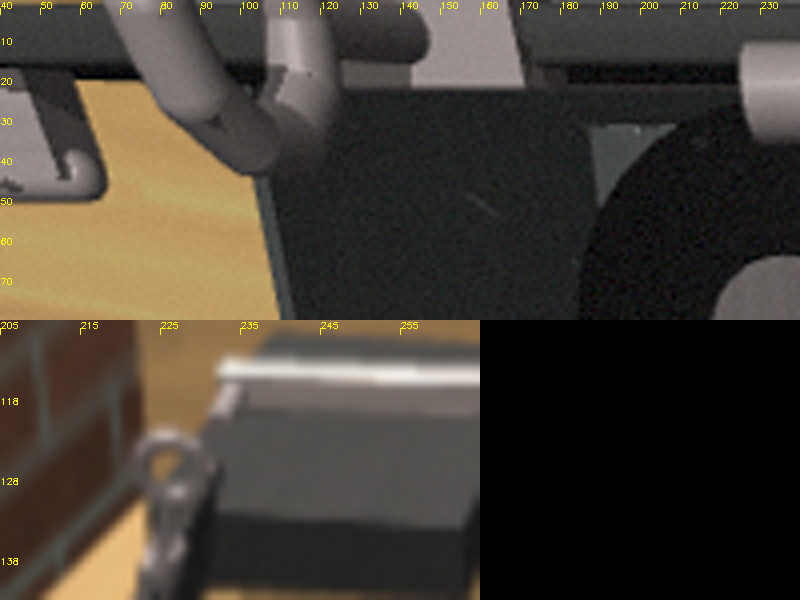

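```bash
cat >> h.py <<'E'
VP=[0.65260152,0.05627441,0.17393777]
def vcloud(w):
    Rv,t=pose(VP); return (cloud(w)-t)@Rv
def fits(w,tor0,pr0,ylim=7,dbg=True):
    V=vcloud(w); v,u=np.mgrid[:400,:640]; X=V.reshape(-1,3)
    d=np.linalg.norm((X-tor0)*[1,0,1],axis=1); q=X[(d<.018)&(abs(X[:,1])<.006)&(u.ravel()<320)]
    f=lambda c:np.hypot(np.hypot(q[:,0]-c[0],q[:,2]-c[2])-.010,q[:,1]-c[1])-.003
    r=least_squares(f,tor0,loss='soft_l1',f_scale=.001); 
    b=X[(np.hypot(X[:,0]-pr0[0],X[:,2]-pr0[2])<.011)&(X[:,1]>pr0[1]-.012)&(X[:,1]<pr0[1]+.014)]
    g=lambda k:np.hypot(b[:,0]-k[0]-k[2]*(b[:,1]-pr0[1]),b[:,2]-k[1]-k[3]*(b[:,1]-pr0[1]))-.004
    s=least_squares(g,[pr0[0],pr0[2],0,0],loss='soft_l1',f_scale=.001)
    print('torus',len(q),(r.x*1e3).round(1),'rms',1e3*np.sqrt(np.mean(r.fun**2)),'prong',len(b),(s.x[:2]*1e3).round(1),'slopes',s.x[2:].round(3),'rms',1e3*np.sqrt(np.mean(s.fun**2)))
    return r.x,s.x
E
python3 - <<'E'
from h import *
w=load('wrist'); V=vcloud(w)
print('prong pix',[(u,(V[v,u]*1e3).round(1).tolist()) for v,u in [(22,228),(22,232),(22,260),(22,300),(22,312),(40,320)]])
o,R,p=tool(); Rv,t=pose(VP); print('tcp in vent',((p-t)@Rv*1e3).round(1))
fits(w,np.array([.0235,0,.302]),np.array([.0235,-.058,.300]))
E
```

```text
prong pix [(228, [19.6, -45.2, 304.1]), (232, [19.7, -46.3, 303.3]), (260, [19.7, -56.0, 303.3]), (300, [19.5, -70.0, 304.2]), (312, [19.3, -74.1, 305.0]), (320, [13.4, -76.9, 307.4])]
tcp in vent [-84.6 -78.9 282.4]
torus 1806 [ 2.650e+01 -1.000e-01  3.017e+02] rms 0.8493577106440479 prong 1936 [ 20.2 299.6] slopes [ 0.    -0.003] rms 0.5829005294426075
```

Request:
jog_arm([
  [[2,0,-1,0,0,0,10],[2,0,-1,0,0,0,10],[2.3,0,0,0,0,0,10],[0,-10,0,0,0,0,10],[0,-10,0,0,0,0,10],[0,-10,0,0,0,0,10],[0,0,0,0,0,0,10],[0,0,0,0,0,0,10],[0,0,0,0,0,0,10],[0,0,0,0,0,0,10]],
])

```text
time_s: 7.3
eef_pos: [0.584, -0.0057, 0.2844]
eef_rot: [0.0, 0.996, 0.087, 0.0]
wrist_force: [-0.6, 0.3, -1.9]
opening: 0.27
grasp_force: 59.7
```

```bash
python3 - <<'E'
from h import *
w=snap('wrist'); V=vcloud(w)
o,R,p=tool(); Rv,t=pose(VP); print('tcp in vent',((p-t)@Rv*1e3).round(1),o['wrist_force'])
for z in (.3017,.304): fits(w,np.array([.0265,0,z]),np.array([.0265,-.032,.302]))
r=[(u,(V[14,u]*1e3).round(0).tolist()) for u in range(215,240,3)]; print(r)
E
```

```text
tcp in vent [-78.3 -49.2 284.4] [ 0.03415568  0.1276184  -1.85383545]
torus 2169 [ 26.1  -0.  301.6] rms 0.8050174232090341 prong 2020 [ 26.5 301.9] slopes [ 0.016 -0.048] rms 1.198079288145287
torus 2142 [ 26.1  -0.  301.7] rms 0.6424256189214231 prong 2020 [ 26.5 301.9] slopes [ 0.016 -0.048] rms 1.198079288145287
[(215, [36.0, -2.0, 276.0]), (218, [36.0, -3.0, 274.0]), (221, [36.0, -4.0, 275.0]), (224, [36.0, -5.0, 274.0]), (227, [28.0, -15.0, 306.0]), (230, [28.0, -16.0, 306.0]), (233, [28.0, -17.0, 305.0]), (236, [29.0, -18.0, 305.0]), (239, [28.0, -19.0, 305.0])]
```

Request:
jog_arm([
  [[-0.3,-4,0,0,0,0,10],[0,-4,0,0,0,0,10],[0,-3,0,0,0,0,10],[0,-3,0,0,0,0,10],[0,-3,0,0,0,0,10],[0,-3,0,0,0,0,10],[0,-3,0,0,0,0,10],[0,-3,0,0,0,0,10],[0,-3,0,0,0,0,10],[0,0,0,0,0,0,10]],
])

```text
time_s: 8.35
eef_pos: [0.5786, 0.0236, 0.2844]
eef_rot: [-0.0, 0.996, 0.087, 0.0]
wrist_force: [0.5, -0.6, -2.5]
opening: 0.271
grasp_force: 59.7
```

```bash
python3 - <<'E'
from h import *
w=snap('wrist'); d=snap('side')
o,R,p=tool(); Rv,t=pose(VP); print('tcp in vent',((p-t)@Rv*1e3).round(1),o['wrist_force'],o['torque'])
fits(w,np.array([.0265,0,.302]),np.array([.0265,-.009,.302]))
can=np.zeros((600,800,3),np.uint8)
can[:400]=crop(w,180,0,160,80,5); can[400:600,:480]=crop(d,205,112,60,25,8)
cv2.imwrite('pics/c5.png',can)
E
```

```text
tcp in vent [-78.6 -19.8 284.4] [-0.27978988  0.36862606 -2.62038525] [-0.0195584  -0.16074813 -0.01017525]
torus 1661 [ 2.580e+01 -3.000e-01  3.008e+02] rms 2.096518110744593 prong 2312 [ 25.5 303.1] slopes [ 0.08  -0.192] rms 2.591832217264424
```

View pics/c5.png

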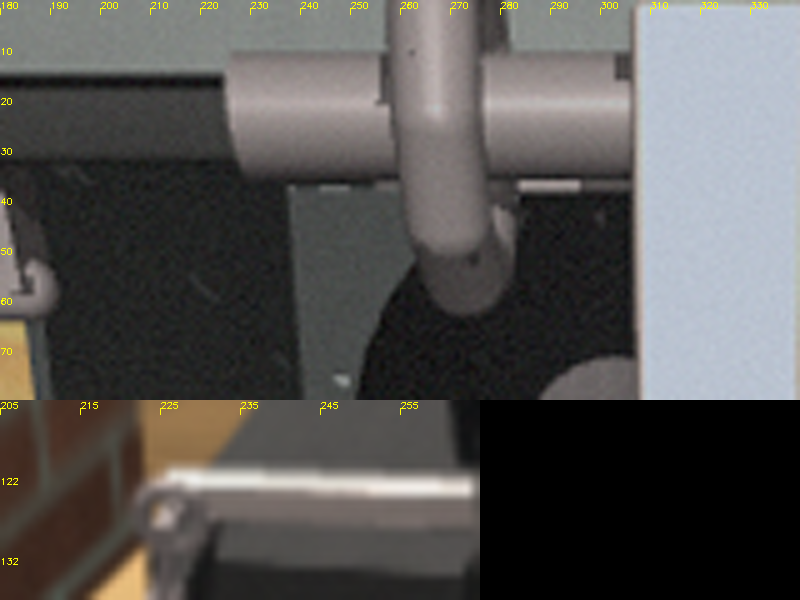

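```bash
python3 - <<'E'
import numpy as np
R=135.8; th=np.r_[np.arange(1.394,0.19,-.03)]
x=50-R*np.cos(th); z=168+R*np.sin(th)
for i in range(0,len(th)-1,5): j=min(i+5,len(th)-1); n=j-i; print(i//10,th[i].round(3),th[j].round(3),((x[j]-x[i])/n).round(2),(-(z[j]-z[i])/n).round(2))
E
```

```text
0 1.394 1.244 -3.94 1.01
0 1.244 1.094 -3.75 1.59
1 1.094 0.944 -3.47 2.13
1 0.944 0.794 -3.11 2.63
2 0.794 0.644 -2.68 3.06
2 0.644 0.494 -2.19 3.43
3 0.494 0.344 -1.66 3.72
3 0.344 0.194 -1.08 3.92
```

Request:
jog_arm([
  [[-3.94,0,0.8,0,0,0,10],[-3.94,0,0.9,0,0,0,10],[-3.94,0,1.0,0,0,0,10],[-3.94,0,1.1,0,0,0,10],[-3.94,0,1.2,0,0,0,10],[-3.8,0,1.4,0,0,0,10],[-3.8,0,1.5,0,0,0,10],[-3.75,0,1.6,0,0,0,10],[-3.7,0,1.7,0,0,0,10],[-3.7,0,1.8,0,0,0,10]],
])

```text
time_s: 9.45
eef_pos: [0.5405, 0.0164, 0.2712]
eef_rot: [0.0, 0.996, 0.087, 0.0]
wrist_force: [1.1, 0.5, -2.2]
opening: 0.268
grasp_force: 59.6
```

```bash
cat >> h.py <<'E'
def st():
    w=snap('wrist'); o,R,p=tool(); Rv,t=pose(VP); q=(p-t)@Rv; h=q+[.1044,.018,.0173]; e=h-[.05,0,.168]
    print('t',o['time_s'],'tcp',(q*1e3).round(1),'hook',(h*1e3).round(1),'R',1e3*np.hypot(e[0],e[2]),'th',np.arctan2(e[2],-e[0]),'F-base',(Rv.T@(o['wrist_force']-[0,.2,-2.0])).round(2),'T',o['torque'].round(2))
    h2=h.copy(); return w,h
E
python3 - <<'E'
from h import *
w,h=st(); fits(w,h*[1,0,1],h-[0,.009,0])
E
```

```text
t 9.5 tcp [-118.   -19.7  270.9] hook [-13.6  -1.7 288.2] R 135.95347142137945 th 1.0841314971304827 F-base [0.31 0.32 0.19] T [ 0.04 -0.23  0.03]
torus 1488 [ -8.5  -0.3 288.9] rms 2.0791994701488647 prong 2737 [-15.2 295.2] slopes [-0.11  -0.189] rms 2.5226627934361208
```

Request:
jog_arm([
  [[-3.6,0,1.9,0,0,0,10],[-3.5,0,2.0,0,0,0,10],[-3.5,0,2.1,0,0,0,10],[-3.4,0,2.2,0,0,0,10],[-3.35,0,2.35,0,0,0,10],[-3.25,0,2.45,0,0,0,10],[-3.2,0,2.55,0,0,0,10],[-3.1,0,2.65,0,0,0,10],[-3.0,0,2.7,0,0,0,10],[-3.0,0,2.8,0,0,0,10]],
])

```text
time_s: 10.5
eef_pos: [0.5082, 0.0108, 0.2475]
eef_rot: [0.0, 0.996, 0.087, 0.0]
wrist_force: [2.1, 0.3, -3.0]
opening: 0.268
grasp_force: 59.6
```

Request:
jog_arm([
  [[-2.85,0,2.9,0,0,0,10],[-2.75,0,3.0,0,0,0,10],[-2.7,0,3.05,0,0,0,10],[-2.6,0,3.15,0,0,0,10],[-2.5,0,3.2,0,0,0,10],[-2.35,0,3.3,0,0,0,10],[-2.3,0,3.4,0,0,0,10],[-2.2,0,3.45,0,0,0,10],[-2.1,0,3.5,0,0,0,10],[-2.0,0,3.5,0,0,0,10]],
])

```text
time_s: 11.5
eef_pos: [0.4842, 0.0066, 0.215]
eef_rot: [-0.0, 0.996, 0.087, -0.0]
wrist_force: [1.4, 0.6, -3.5]
opening: 0.275
grasp_force: 59.6
```

```bash
python3 - <<'E'
from h import *
w,h=st(); fits(w,h*[1,0,1],h-[0,.009,0])
E
```

```text
t 11.55 tcp [-175.1  -19.6  214.3] hook [-70.7  -1.6 231.6] R 136.4390558469887 th 0.4848079472004604 F-base [0.03 0.31 0.72] T [ 0.05 -0.18 -0.05]
torus 1471 [-65.1  -0.3 233.4] rms 2.1242854043648163 prong 2645 [-72.6 236.4] slopes [-0.129  0.061] rms 2.5791105686203646
```

Request:
jog_arm([
  [[-1.9,0,3.6,0,0,0,10],[-1.8,0,3.65,0,0,0,10],[-1.65,0,3.7,0,0,0,10],[-1.55,0,3.75,0,0,0,10],[-1.45,0,3.8,0,0,0,10],[-1.3,0,3.85,0,0,0,10],[-1.2,0,3.9,0,0,0,10],[-1.1,0,3.9,0,0,0,10],[-0.95,0,3.95,0,0,0,10],[-0.85,0,3.95,0,0,0,10]],
])

```text
time_s: 12.55
eef_pos: [0.4708, 0.0042, 0.1769]
eef_rot: [0.0, 0.996, 0.087, 0.0]
wrist_force: [1.8, -0.2, -2.1]
opening: 0.271
grasp_force: 59.7
```

```bash
python3 - <<'E'
from h import *
w,h=st(); d=snap('side'); V=vcloud(d)
o,R,p=tool(); print(R.round(3).tolist())
E
```

```text
t 12.6 tcp [-188.5  -19.7  176.2] hook [-84.1  -1.7 193.5] R 136.49983734240467 th 0.18803427388077895 F-base [ 2.79  0.15 -0.46] T [-0.   -0.55 -0.14]
[[0.985, 0.173, -0.001], [0.173, -0.985, 0.0], [-0.001, -0.0, -1.0]]
```

Request:
jog_arm([
  [[0.3,0,1.5,0,0,0,10],[0.3,0,1.5,0,0,0,10],[0.3,0,1.5,0,0,0,10],[0,0,1.5,0,0,0,10],[0,0,1.5,0,0,0,10],[0,0,1.5,0,0,0,10],[0,0,1.5,0,0,0,10],[0,0,1.5,0,0,0,10],[0,0,1,0,0,0,10],[0,0,0,0,0,0,10]],
])

```text
time_s: 13.65
eef_pos: [0.4716, 0.0044, 0.164]
eef_rot: [-0.0, 0.996, 0.087, -0.0]
wrist_force: [1.0, -0.1, -2.5]
opening: 0.268
grasp_force: 59.7
```

```bash
python3 - <<'E'
from h import *
w,h=st(); V=vcloud(w)
print([(u,v,(V[v,u]*1e3).round(0).tolist()) for v,u in [(2,312),(20,312),(60,320),(100,322),(140,322),(22,240),(22,290),(10,265),(30,265)]])
E
```

```text
t 13.7 tcp [-187.2  -19.8  164.1] hook [-82.8  -1.8 181.4] R 133.48078927236244 th 0.10050224936677124 F-base [0.06 0.66 0.61] T [ 0.06 -0.11  0.01]
[(312, 2, [-78.0, -15.0, 187.0]), (312, 20, [-83.0, -15.0, 187.0]), (320, 60, [-95.0, -18.0, 187.0]), (322, 100, [-109.0, -18.0, 187.0]), (322, 140, [-123.0, -18.0, 187.0]), (240, 22, [-83.0, 10.0, 185.0]), (290, 22, [-83.0, -7.0, 186.0]), (265, 10, [-82.0, -1.0, 197.0]), (265, 30, [-87.0, -0.0, 195.0])]
```

Request:
jog_arm([
  [[0,0,0.8,0,0,0,10],[0,0,0.8,0,0,0,10],[0,0,0.8,0,0,0,10],[0,0,0.8,0,0,0,10],[0,0,0.8,0,0,0,10],[0,0,0.8,0,0,0,10],[0,0,0.8,0,0,0,10],[0,0,0.8,0,0,0,10],[0,0,0,0,0,0,10],[0,0,0,0,0,0,10]],
])

```text
time_s: 14.7
eef_pos: [0.4718, 0.0043, 0.158]
eef_rot: [0.0, 0.996, 0.087, 0.0]
wrist_force: [-2.5, -1.0, 2.5]
opening: 0.272
grasp_force: 60.2
```

```bash
cat > q.py <<'E'
from h import *
w,h=st(); V=vcloud(w)*1e3
print('rod',[(V[v-1:v+2,u-2:u+3].reshape(-1,3).mean(0)).round(1).tolist() for v,u in [(4,314),(60,320),(120,322)]],'ring',[(V[v-1:v+2,u-1:u+2].reshape(-1,3).mean(0)).round(1).tolist() for v,u in [(4,266),(10,266),(16,266),(22,266),(28,266)]])
E
python3 q.py
```

```text
t 14.75 tcp [-187.   -19.9  158. ] hook [-82.6  -1.9 175.3] R 132.84457571506877 th 0.05492818409568966 F-base [-1.52  0.27  3.5 ] T [ 0.1  -0.19  0.05]
rod [[-78.0, -15.9, 181.9], [-95.1, -17.8, 181.8], [-115.5, -18.4, 182.0]] ring [[-80.3, -1.2, 190.5], [-82.0, -1.2, 190.9], [-83.8, -1.2, 191.4], [-85.3, -1.0, 191.0], [-87.0, -1.0, 191.0]]
```

Request:
jog_arm([
  [[-0.3,0,0.5,0,0,0,10],[-0.3,0,0.5,0,0,0,10],[-0.3,0,0.5,0,0,0,10],[0,0,0.5,0,0,0,10],[0,0,0.5,0,0,0,10],[0,0,0.5,0,0,0,10],[0,0,0.5,0,0,0,10],[0,0,0.5,0,0,0,10],[0,0,0,0,0,0,10],[0,0,0,0,0,0,10]],
])

```text
time_s: 15.75
eef_pos: [0.4704, 0.0043, 0.1534]
eef_rot: [-0.0, 0.996, 0.087, -0.001]
wrist_force: [1.0, -0.0, -1.0]
opening: 0.27
grasp_force: 59.8
```

```bash
python3 q.py
```

```text
t 15.8 tcp [-188.5  -19.7  153.5] hook [-84.1  -1.7 170.8] R 134.09949380775214 th 0.02063914291381477 F-base [0.36 0.11 0.67] T [ 0.   -0.23 -0.07]
rod [[-79.3, -15.7, 176.5], [-96.5, -17.6, 176.8], [-116.9, -18.3, 176.9]] ring [[-81.7, -1.1, 185.8], [-83.4, -1.1, 186.2], [-85.0, -0.9, 185.8], [-86.7, -0.8, 185.9], [-88.2, -0.6, 185.1]]
```

Request:
jog_arm([
  [[0,0,0.5,0,0,0,10],[0,0,0.5,0,0,0,10],[0,0,0.5,0,0,0,10],[0,0,0.5,0,0,0,10],[0,0,0.5,0,0,0,10],[0,0,0.5,0,0,0,10],[0,0,0,0,0,0,10],[0,0,0,0,0,0,10],[0,0,0,0,0,0,10],[0,0,0,0,0,0,10]],
])

```text
time_s: 16.8
eef_pos: [0.4709, 0.0042, 0.1508]
eef_rot: [0.0, 0.996, 0.087, 0.0]
wrist_force: [0.2, -0.1, -2.4]
opening: 0.268
grasp_force: 59.7
```

```bash
python3 q.py
```

```text
t 16.85 tcp [-188.   -19.8  150.8] hook [-83.6  -1.8 168.1] R 133.61823714635304 th 0.0007785813155924656 F-base [ 0.05 -0.14  1.14] T [ 0.04 -0.11  0.05]
rod [[-78.8, -15.8, 173.7], [-96.1, -17.7, 174.2], [-116.5, -18.4, 174.1]] ring [[-80.5, -0.7, 180.2], [-82.1, -0.6, 180.1], [-83.8, -0.5, 180.1], [-85.6, -0.5, 180.6], [-89.8, -2.4, 192.5]]
```

```bash
python3 - <<'E'
from h import *
for n in ['scene','side']:
    V=vcloud(snap(n)).reshape(-1,3); m=(V[:,0]>-.05)&(V[:,0]<.04)&(abs(V[:,1])<.08)&(abs(V[:,2]-.172)<.02)
    q=V[m]; A=np.c_[q[:,:2],np.ones(len(q))]
    k=least_squares(lambda k:A@k-q[:,2],[0,0,.17],loss='soft_l1',f_scale=.001).x; print(n,len(q),'slope x',k[0],'y',k[1],'z@hinge',k[2]+.05*k[0],'z@edge',k[2]-.055*k[0])
E
```

```text
scene 1829 slope x 0.00581361430479908 y 9.048994673564563e-05 z@hinge 0.17308272767520533 z@edge 0.17247229817320142
side 1024 slope x 0.012806615413628812 y -0.0037735669114346824 z@hinge 0.17314802407148155 z@edge 0.17180332945305055
```

Request:
jog_arm([
  [[-0.7,0,0,0,0,0,10],[0,2,0,0,0,0,10],[0,3,0,0,0,0,10],[0,3,0,0,0,0,10],[0,4,0,0,0,0,10],[0,4,0,0,0,0,10],[0,4,0,0,0,0,10],[0,6,0,0,0,0,10],[0,10,0,0,0,0,10],[0,10,0,0,0,0,10]],
])

```text
time_s: 17.95
eef_pos: [0.4783, -0.042, 0.1508]
eef_rot: [0.0, 0.996, 0.087, 0.0]
wrist_force: [-0.5, 0.2, -2.0]
opening: 0.27
grasp_force: 59.7
```

```bash
python3 - <<'E'
from h import *
o,R,p=tool(); print(p,R.round(4).tolist(),o['wrist_force'])
V=vcloud(snap('scene')).reshape(-1,3); m=(V[:,0]>-.05)&(V[:,0]<.04)&(abs(V[:,1])<.08)&(abs(V[:,2]-.172)<.02)
q=V[m]; A=np.c_[q[:,:2],np.ones(len(q))]; print('flap slope',np.linalg.lstsq(A,q[:,2],rcond=None)[0])
T=np.array([.4931,-.2932,.0387+.03]); y=np.arctan2(R[1,0],R[0,0]); print('yaw',y,'rz',y+.0940)
print('delta tool to above rest (z+30)',(R.T@(T-p)*1e3).round(1))
E
```

```text
[ 0.47826572 -0.04204951  0.15080774] [[0.9849, 0.1732, 0.0001], [0.1732, -0.9849, -0.0002], [0.0001, 0.0002, -1.0]] [-0.52303164  0.23824054 -2.02577804]
flap slope [ 0.00211094 -0.0019334   0.17280802]
yaw 0.17405141166629876 rz 0.26805141166629876
delta tool to above rest (z+30) [-28.9 249.9  82.1]
```

Request:
jog_arm([
  [[-4.8,41.6,0,0,0,0,10],[-4.8,41.6,0,0,0,0,10],[-4.8,41.6,0,0,0,0,10],[-4.8,41.7,0,0,0,0,10],[-4.8,41.7,0,0,0,0,10],[-4.9,41.7,0,0,0,0,10],[0,0,0,0,0,0.09,10],[0,0,0,0,0,0.09,10],[0,0,0,0,0,0.088,10],[0,0,0,0,0,0,10]],
])

```text
time_s: 19.0
eef_pos: [0.4925, -0.2928, 0.1505]
eef_rot: [-0.0, 0.999, -0.048, -0.0]
wrist_force: [-0.1, 0.6, -2.4]
opening: 0.274
grasp_force: 59.9
```

```bash
python3 - <<'E'
from h import *
w=snap('wrist'); o,R,p=tool(); print(p,R.round(4).tolist())
y=np.arctan2(R[1,0],R[0,0]); print('rz',y+.094,'delta',(R.T@(np.array([.4931,-.2932,.0387])-p)*1e3).round(1))
cv2.imwrite('pics/w2.png',w['frame'])
E
```

```text
[ 0.49264759 -0.29265546  0.15059035] [[0.9957, -0.0926, -0.0002], [-0.0926, -0.9957, 0.0002], [-0.0003, -0.0002, -1.0]]
rz 0.0012534848476068727 delta [  0.5   0.5 111.9]
```

View pics/w2.png

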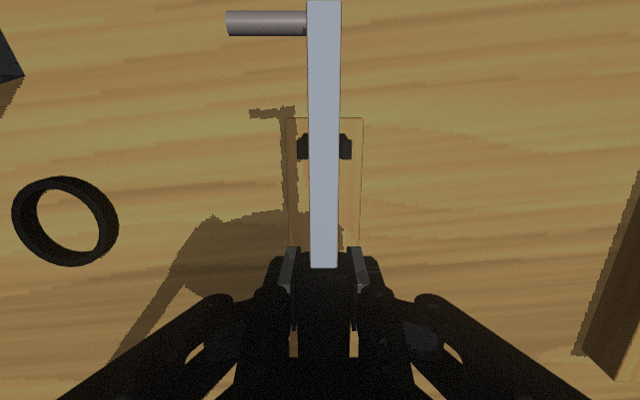

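Request:
jog_arm([
  [[0.5,0.5,20,0,0,0.001,10],[0,0,30,0,0,0,10],[0,0,25,0,0,0,10],[0,0,15,0,0,0,10],[0,0,8,0,0,0,10],[0,0,5,0,0,0,10],[0,0,4,0,0,0,10],[0,0,3,0,0,0,10],[0,0,1,0,0,0,10],[0,0,0,0,0,0,10]],
])

```text
time_s: 20.05
eef_pos: [0.4935, -0.2931, 0.0401]
eef_rot: [0.0, 0.999, -0.048, 0.0]
wrist_force: [0.1, 0.4, -1.8]
opening: 0.275
grasp_force: 59.8
```

Request:
jog_arm([
  [[0,0,0.8,0,0,0,10],[0,0,0.6,0,0,0,10],[0,0,0,0,0,0,10],[0,0,0,0,0,0,26],[0,0,0,0,0,0,30],[0,0,0,0,0,0,40],[0,0,0,0,0,0,60],[0,0,0,0,0,0,85],[0,0,0,0,0,0,85],[0,0,0,0,0,0,85]],
])

```text
time_s: 21.05
eef_pos: [0.4933, -0.2929, 0.0384]
eef_rot: [0.0, 0.999, -0.048, 0.0]
wrist_force: [-0.1, -0.2, 0.6]
opening: 0.993
grasp_force: 0.0
```

Request:
jog_arm([
  [[0,0,0,0,0,0,85],[0,0,0,0,0,0,85],[0,0,0,0,0,0,85],[0,0,-15,0,0,0,85],[0,0,-30,0,0,0,85],[0,0,-40,0,0,0,85],[0,0,-40,0,0,0,85],[0,0,-30,0,0,0,85],[0,0,0,0,0,0,85],[0,0,0,0,0,0,85]],
])

```text
time_s: 22.05
eef_pos: [0.4937, -0.2932, 0.1951]
eef_rot: [0.001, 0.999, -0.048, 0.001]
wrist_force: [-0.1, 0.8, -0.2]
opening: 0.992
grasp_force: 0.0
```

```bash
python3 - <<'E'
from h import *
w=snap('wrist'); s=snap('scene'); o,R,p=tool(); print(o['time_s'],p,o['wrist_force'])
a=cv2.resize(w['frame'],(800,500)); b=s['frame'][160:300,170:370]; a[:196,520:]=cv2.resize(b,(280,196)); cv2.imwrite('pics/w3.png',a)
P=cloud(w); m=(abs(P[...,0]-.448)<.16)&(abs(P[...,1]+.288+.0919*(P[...,0]-.448))<.004)&(P[...,2]>.05)&(P[...,2]<.08)
q=P[m]; f=q[q[:,0]>.515]; print('rod z vs x',np.polyfit(f[:,0]-.448,f[:,2],1),len(f))
V=vcloud(s).reshape(-1,3); m=(V[:,0]>-.05)&(V[:,0]<.04)&(abs(V[:,1])<.08)&(abs(V[:,2]-.172)<.02)
q=V[m]; print('flap slope',np.linalg.lstsq(np.c_[q[:,:2],np.ones(len(q))],q[:,2],rcond=None)[0])
E
```

```text
22.15 [ 0.49262825 -0.29229004  0.19247639] [-0.23865375  1.36574705  0.54050951]
rod z vs x [-0.00066509  0.06191415] 1041
flap slope [ 0.00613232 -0.00033681  0.17281346]
```

View pics/w3.png

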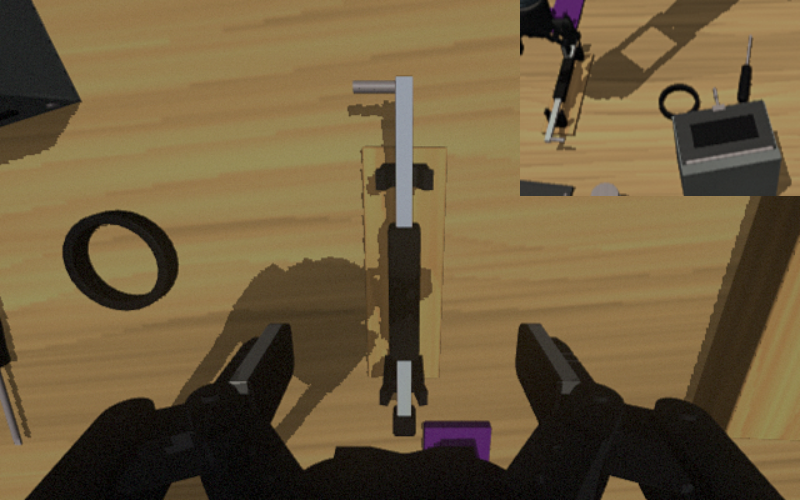

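The pole lies level in both forks (tip at (404,78), prong pointing to (353,87), sleeve between the forks). The inset shows the flap shut, and the gripper is clear of everything.

```bash
python3 -c "
from bench import ctrl
print(ctrl.hand_in())"
```

```text
the job is handed in; nothing more can be done
None
```

The flap is shut and held by its catch, the pole is back level in its forks, and the job was handed in at about 22 s; the hand-in returned no verdict.

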